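# Lift a fresh clay print off the drying rack on a fork

### The job

The taller of the two freshly printed clay pots is ready to be carried to the kiln. Take the two-tined lifting fork by its wooden handle, slide both tines all the way into the two slots under that pot's ware board, and lift board and pot up out of the drying rack. Finish still holding the fork, with the board level and still at least 10 cm above its seat and carried by the fork alone; keep it level on the way, do not touch the unfired pot, and leave the other pot and its board where they are.

Things in the scene. Friction and masses are not known exactly. Their poses are not given: they have to be found in the camera images.
- drying_rack: Low wooden drying rack fixed to the worktop, 126 (x) x 286 (y) x 38 mm. Origin on the worktop under its centre. Two bays centred at y = -70 and +70 mm; the fork enters from the front (-x side) along +x. Boards stand on bars with tops (seat) 30 mm up. A back rail and dowels 8 to 10 mm above the seat leave a board 2 to 4 mm of play until lifted 12 mm; none stands before a slot.
- board_tall: Loose ware board under the taller pot, in either bay; 0.14 kg. Plate 100 (x) x 110 (y) x 8 mm on three battens 18 mm high along x, 26 mm in all. Origin at the centre of the battens' underside (30 mm above the worktop when seated); x along the slots from rack front to back, z up. Two slots run through along x, each 32 wide x 18 mm high from the bars up to the plate, centred at y = -25 and +25 mm.
- board_low: The other ware board, identical to the first, carrying the lower pot in the other bay; to be left alone. Same origin and axes.
- tall_pot: The taller clay pot, ribbed print 54 x 58 mm, 52 mm high, standing loose near the middle of board_tall. Origin at the centre of its underside, z up. About 0.09 kg.
- low_pot: The lower clay pot, ribbed print 51 x 51 mm, 40 mm high, standing loose on board_low. Origin at the centre of its underside, z up.
- fork: Loose steel fork with wooden handle, lying flat, 0.22 kg. Origin on the underside below the gripping place; x to the tine tips, z up. Handle 24 mm wide (y), 26 high, x = -93 to +27, swelled butt to -100; yoke 68 wide, x = 48 to 64; two tines 18 wide, 6 thick (z = 0 to 6), at y = -25 and +25, x = 64 to 159 mm, tapered ends. Fully in, the yoke is at the board's front edge, its centre at x = 116.
- fork_grip (a point): Gripping place: centre of the handle at the fork's origin, 13 mm above its underside. Same axes as the fork.
- fork_tip (a point): Point midway between the two tine tips, 159 mm ahead of the fork's origin and 3 mm above its underside. Same axes as the fork.
There are look-alikes about, which are no part of the job. What is shaped like the tall_pot but purple is not meant.

How it is judged:
On the way, in this order (a step that is already met when the one before it is completed fails the run):
1. both tines are fully in the slots under the taller pot's board (x of fork_tip in the frame of board_tall above 0.03 m and y of fork_tip in the frame of board_tall between -0.012 and 0.012 m and z of fork_tip in the frame of board_tall between 0 and 0.02 m and height (world z) of board_tall below 0.06 m), for 0.2 s.
2. the fork has lifted the board clear of the rack (height (world z) of board_tall above 0.07 m and contact force between board_tall and fork above 0.5 N and contact force between board_tall and drying_rack below 0.1 N), for 0.2 s.
At the end, for the whole second after the job is handed in: The robot holds the fork by its handle; the taller pot's board rests on the fork alone, its underside 0.12 m or more above the worktop (90 mm above its seat), level within 5 degrees and still, the pot upright within 20 mm of its middle; the other board and pot within 10 mm of their start (height (world z) of board_tall above 0.12 m and angle between board_tall's own z axis and vertical below 0.09 rad and linear speed of board_tall below 0.02 m/s and angular speed of board_tall below 0.15 rad/s and contact force between board_tall and fork above 0.5 N and contact force between fork and the fingers above 2 N and contact force between board_tall and the arm below 0.1 N and contact force between board_tall and the fingers below 0.1 N and contact force between each of board_tall, fork and drying_rack below 0.1 N and z of tall_pot in the frame of board_tall between 0.02 and 0.032 m and horizontal distance between tall_pot and board_tall below 0.02 m and angle between tall_pot's own z axis and vertical below 0.12 rad and distance of each of board_low, low_pot from where it was at the start of the episode below 0.01 m and x of the grasp point in the frame of fork between -0.12 and 0.04 m); the arm keeps its last pose, push and grip.
It fails at once if the unfired taller pot was touched by the robot or the fork (contact force between tall_pot and the arm above 0.3 N or contact force between tall_pot and the fingers above 0.3 N or contact force between tall_pot and fork above 0.3 N).
It fails at once if the board was tipped more than 14 degrees (angle between board_tall's own z axis and vertical above 0.25 rad).
It fails at once if the other pot or its board was disturbed (distance of any of board_low, low_pot from where it was at the start of the episode above 0.02 m).
It also fails if it takes over 51 s, if anything falls off the work surface, if the arm or the gripper's body presses on something with over 40 N, if the wrist force passes 120 N, or if a joint passes its speed limit or range.

### The arm

A 6-joint arm with a two-finger parallel gripper is mounted at the origin on a cart in front of the work surface, level with it; the furniture and walls round the work are solid. World frame = base frame: x ahead of the robot, y to its left, z up, the work surface at z = 0. Lengths are in m, angles in rad, forces in N, time in s.
With the tool pointing down it reaches from about 0.375 to 0.925 m from the base axis. Payload 5.7 kg.
Tool frame: the origin (TCP) lies at the very end of the fingers, on their centre line; the grasp point (between the pads) lies 19 mm behind it (pinch_z is the distance from the TCP to the grasp point, in m); z points along the fingers, y is the line along which they close (so a half turn about z gives the same grasp; the last joint's range is limited). The gripper opens to 85 mm and grips with 20 to 120 N. Pads are 22 mm wide; open, the fingers measure 114 mm over their backs; the gripper's body (76 mm by 85 mm) begins 54 mm behind the grasp point. The pads swing forward as they close: fully open they stand 13 mm farther back than shut.
Start: joints at [1.175, 0.359, 1.51, -0, 1.272, -0.115], TCP at [0.166, 0.576, 0.231] pointing down, gripper open.
Joint ranges: [-2.97, 2.97], [-1.01, 2.36], [0.21, 2.38], [-0.96, 4.11], [0.2, 2.71], [-2.98, 2.98]. Speed limits (rad/s): [2.39, 2.39, 3.14, 3.14, 3.14, 3.14].

### API

Orientations are given as a rotation vector (axis times angle).
In Python, from bench import get_obs, camera, finish_job, pinch_z gives the robot as it stands.
- The arm moves only by the tool apply_moves, never from a script. Its argument "rows" is a list of rows, each an object with "fingers": the opening, from -1 (shut) to 1 (fully open); "translation": the shift along the tool's x, y, z in m, a list of three; "turn": the turn about the tool's z in degrees. In form: [{"fingers": fingers, "translation": [dx, dy, dz], "turn": turn}, ...]. A call has exactly 10 rows; each row shifts and turns the commanded pose from where the row before left it, along the tool's axes as they then stand; what a row does not reach is not made up. A row lasts 1/10 s, in which the tool goes at most 50 mm and 8.59 degrees, less where a joint would pass 70% of its speed; a pose out of reach is approached as far as the arm can. A call is refused whole if a number of a shift passes 0.05 or a number of a turn 8.59, either way. A call with a gripper value outside its range is refused whole. The fingers move at their own pace and stop on an object; "force" is the grip in N (left out, the last holds). Time passes only in rows, so rows that do not move let the fingers close, or fill a call up. It gives the time, the measured TCP pose, the force, the opening and the grip force at its end, in the units of the state.
- get_obs(): the state, without advancing time (a new reading comes with each control period).
- camera(name): name is "scene" or "top"; returns a dict with "frame" (384x512x3 uint8, red, green, blue), "fx", "fy", "cx", "cy" (pixels), "world_to_cam" (4x4, takes a point from world to camera coordinates). Camera axes: x right, y down, z forward; pixel columns grow to the right and rows downward; lengths in m; the calibration is good to about 2 mm. A picture is of the moment at which its call begins. There is no depth.
- finish_job(): hands the job in; it is judged then, once.
The state is a dict: "time": time; "q": joint angles; "dq": joint speeds; "joint_torque": joint torques, N m; "eef_pos": TCP position; "eef_rot": TCP orientation; "contact_force": force on the tool from outside, world axes, zero at the start; "ft_torque": the same for the moment, N m; "finger_gap": finger opening in m; "gripper_force": force on a finger pad.
Only numpy, scipy, OpenCV 4.12 (cv2) and the standard library are available. Lean on these libraries where they do the work, as an engineer would, in place of code of your own. Each camera call takes 0.05 s, during which the arm holds its last target. There are 200 camera calls.

## Working session

There is one attempt and no reset: what is moved stays moved. The work goes in short steps, Python scripts to look and compute and a tool call to move; the robot and the scene stay as the last step left them, time stands still between calls to the robot, and variables do not carry over. Pictures are saved under pics/ and viewed, at most 10 in all, crops included, and the job is handed in when it is done.

Besides the shell and the picture viewer there is one more tool, called after "Request:" as name(argument=value, ...), one argument or row to a line, values as JSON. apply_moves: Moves the arm, as the interface text tells. Its arguments: {"type":"object","properties":{"rows":{"type":"array","items":{"type":"object","properties":{"fingers":{"type":"number"},"translation":{"type":"array","items":{"type":"number"}},"turn":{"type":"number"}}}},"force":{"type":"number"}},"required":["rows"]}

```bash
mkdir -p pics; ls; python3 - <<'E'
from bench import *
import cv2,pickle
for n in("scene","top"):
    c=camera(n);pickle.dump(c,open(n+'.pkl','wb'));cv2.imwrite(f'pics/{n}0.png',cv2.resize(c['frame'][:,:,::-1],(800,600)))
    print(n,c['fx'],c['cx'],c['cy'],c['world_to_cam'].round(3).tolist())
print(get_obs(),pinch_z)
E
```

```text
pics
scene 443.54825079336734 257.1030432584103 194.74877494902015 [[0.711, -0.703, 0.016, -0.359], [-0.536, -0.556, -0.636, 0.341], [0.456, 0.443, -0.772, 0.683], [0.0, 0.0, 0.0, 1.0]]
top 484.5812900674698 258.0764513747362 191.9631375868147 [[-0.011, -1.0, 0.009, 0.026], [-0.996, 0.011, -0.089, 0.515], [0.089, -0.01, -0.996, 1.245], [0.0, 0.0, 0.0, 1.0]]
{'time': 0.1, 'q': array([ 1.17488981e+00,  3.59447707e-01,  1.51133801e+00,  2.37518914e-06,
        1.27249917e+00, -1.15121534e-01]), 'dq': array([-0.00011261, -0.00232023, -0.00261855,  0.00086455,  0.00025675,
       -0.00044675]), 'joint_torque': array([-1.57140507e-04, -5.28658676e+01, -2.79351264e+01, -9.51918651e-05,
        4.99671703e-03, -1.20306521e-05]), 'eef_pos': array([0.16604448, 0.57592214, 0.23052362]), 'eef_rot': array([-4.39549362e-01, -3.11025613e+00,  2.57060629e-03]), 'contact_force': array([-0.65556072, -0.08618417,  0.21752098]), 'ft_torque': array([ 0.00151634, -0.05931982,  0.04040347]), 'gripper_force': 0.0, 'finger_gap': 0.08510985066588697} 0.0187
```

View pics/scene0.png

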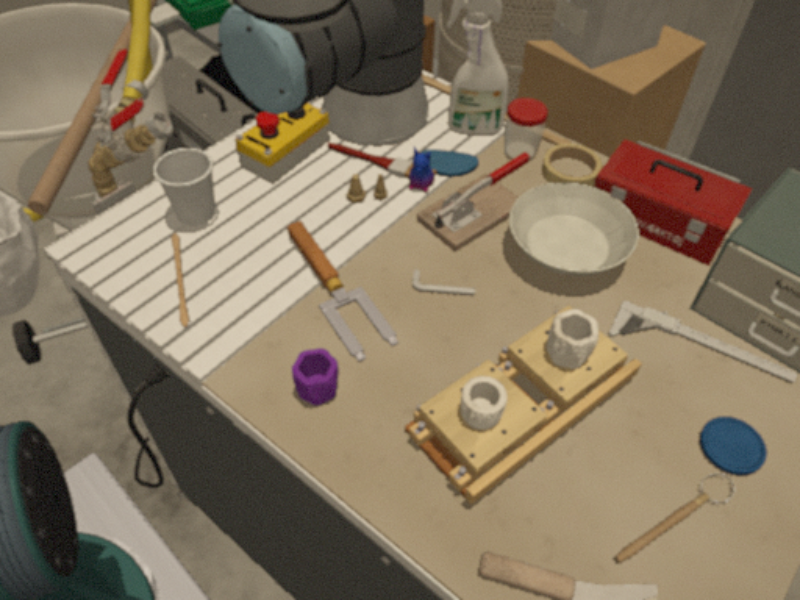

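View pics/top0.png

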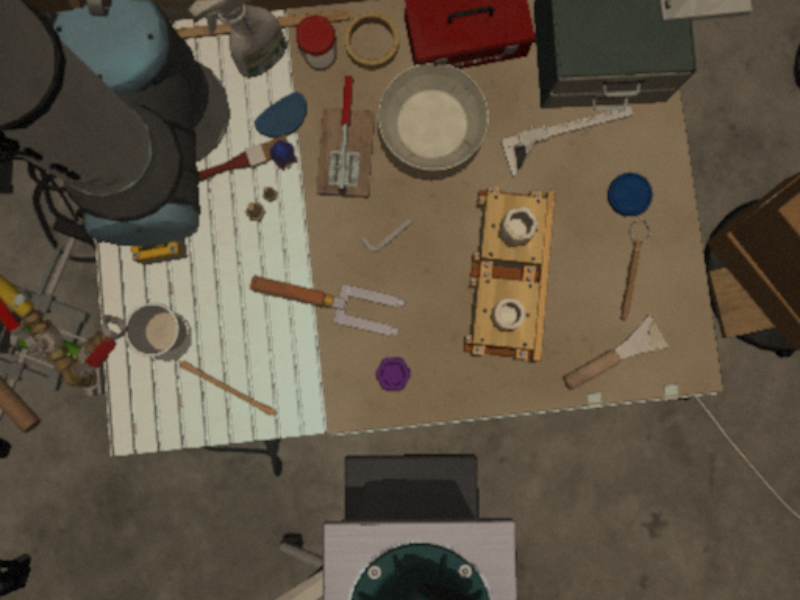

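The top view shows the fork at (250–405, 275–335) pointing right. The rack is at (465–555, 190–360) with its back rail on the right. The pot at (518,226), in the far bay, looks like the taller one. I'll zoom in to measure.

```bash
python3 - <<'E'
import cv2,pickle
t=pickle.load(open('top.pkl','rb'))['frame'][:,:,::-1];s=pickle.load(open('scene.pkl','rb'))['frame'][:,:,::-1]
def crop(im,x0,y0,w,h,k,n):
    c=cv2.resize(im[y0:y0+h,x0:x0+w],None,fx=k,fy=k,interpolation=cv2.INTER_CUBIC)
    c=cv2.convertScaleAbs(c,alpha=1.5)
    for x in range(0,w,10): cv2.putText(c,str(x0+x),(x*k,8),0,.3,(0,255,0));cv2.line(c,(x*k,10),(x*k,16),(0,255,0),1)
    for y in range(0,h,10): cv2.putText(c,str(y0+y),(0,y*k+4),0,.3,(0,255,0))
    cv2.imwrite(n,c)
crop(t,155,112,205,125,3.9.__int__()+0,'/tmp/x.png')
crop(t,290,115,75,120,5,'pics/toprack.png')
crop(s,180,130,235,190,3,'pics/scn.png')
E
```

```text
(no output)
```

View pics/toprack.png

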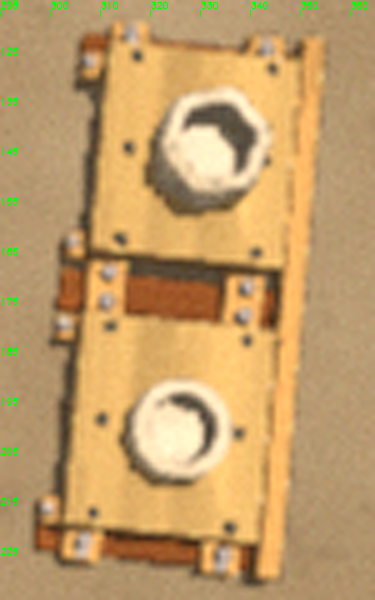

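View pics/scn.png

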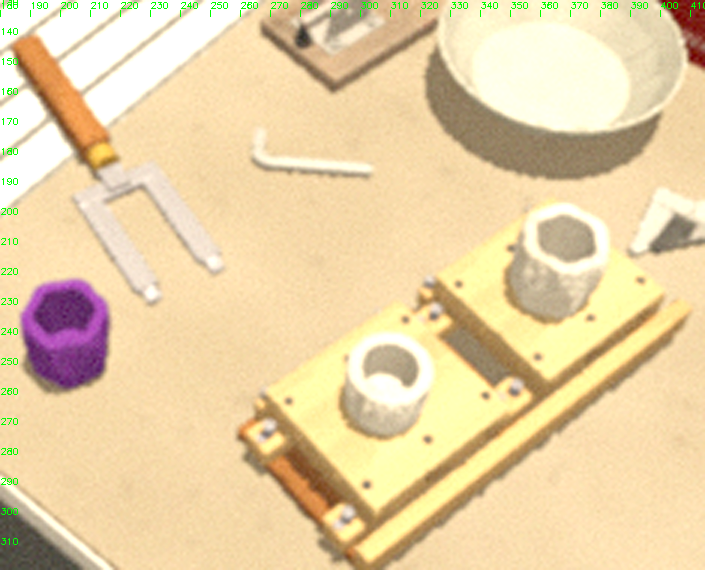

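The far-bay pot is the taller one. Board screws are visible in both views: in the top crop at (137,55), (272,68), (119,239) and (256,252), and in the scene crop at (458,284), (640,280) and (537,357). I'll triangulate these and the fork points.

```bash
cat > h.py <<'E'
import cv2,pickle,numpy as np
def load(n): return pickle.load(open(n+'.pkl','rb'))
def ray(c,uv):
    W=np.array(c['world_to_cam']);R=W[:3,:3];o=-R.T@W[:3,3]
    d=R.T@np.array([(uv[0]-c['cx'])/c['fx'],(uv[1]-c['cy'])/c['fy'],1]);return o,d
def plane(c,uv,z):
    o,d=ray(c,uv);return o+d*(z-o[2])/d[2]
def tri(c1,u1,c2,u2):
    o1,d1=ray(c1,u1);o2,d2=ray(c2,u2)
    s=np.linalg.lstsq(np.c_[d1,-d2],o2-o1,rcond=None)[0]
    p,q=o1+d1*s[0],o2+d2*s[1];return (p+q)/2,np.linalg.norm(p-q)
def dark(im,uv,r=3):
    g=cv2.cvtColor(im,cv2.COLOR_RGB2GRAY).astype(float);x,y=np.round(uv).astype(int)
    p=g[y-r:y+r+1,x-r:x+r+1];w=np.clip(np.median(p)-10-p,0,None);Y,X=np.mgrid[y-r:y+r+1,x-r:x+r+1]
    return np.array([(w*X).sum(),(w*Y).sum()])/w.sum()
E
python3 - <<'E'
from h import *
t,s=load('top'),load('scene');np.set_printoptions(precision=4,suppress=True)
T=lambda x,y:dark(t['frame'],(290+x/5-.4,115+y/5-.4));S=lambda x,y:dark(s['frame'],(180+x/3-.3,130+y/3-.3))
A,B,C,D,M1,M2=T(137,55),T(272,68),T(119,239),T(256,252),T(128,148),T(266,160)
for n,a,b in (('C',C,S(458,284)),('B',B,S(640,280)),('D',D,S(537,357)),('M1',M1,S(512,247)),('M2',M2,S(590,318))):print(n,a,*tri(t,a,s,b))
P=[plane(t,u,.056) for u in(A,B,C,D,M1)];print(np.array(P));c=sum(P[:4])/4
ax=(P[1]+P[3]-P[0]-P[2]);ay=P[0]+P[1]-P[2]-P[3]
print('centre',c,'yaw x',np.degrees(np.arctan2(ax[1],ax[0])),'yaw from y',np.degrees(np.arctan2(ay[1],ay[0]))-90,np.linalg.norm(ax)/2,np.linalg.norm(ay)/2)
for n,c,roi in(('top',t,(155,165,110,60)),('scene',s,(175,135,90,110))):
    hsv=cv2.cvtColor(c['frame'],cv2.COLOR_RGB2HSV);x,y,w,h=roi;H=hsv[y:y+h,x:x+w]
    m=((H[...,0]<16)&(H[...,1]>125)).astype(np.uint8);m=cv2.morphologyEx(m,cv2.MORPH_OPEN,np.ones((3,3),np.uint8))
    k=max(cv2.findContours(m,0,2)[0],key=cv2.contourArea)+np.array([x,y])
    print(n,'handle',cv2.minAreaRect(k),cv2.contourArea(k))
    g=((H[...,1]<50)&(H[...,2]>90)).astype(np.uint8)
    for q in cv2.findContours(g,0,2)[0]:
        if cv2.contourArea(q)>60: print(' gray',cv2.boundingRect(q+np.array([x,y])),cv2.contourArea(q))
im=cv2.resize(t['frame'][160:225,155:265,::-1],None,fx=7,fy=7,interpolation=cv2.INTER_CUBIC)
im=cv2.convertScaleAbs(im,alpha=1.5)
for i in range(0,110,10):cv2.putText(im,str(155+i),(i*7,8),0,.3,(0,0,255));cv2.putText(im,str(160+i),(0,i*7+4),0,.3,(0,0,255))
cv2.imwrite('pics/fork.png',im)
E
```

```text
C [312.8209 163.5238] [ 0.5843 -0.1206  0.0577] 0.0009631726944067732
B [344.1869 126.7418] [ 0.678  -0.202   0.0559] 0.004149361268296601
D [340.3203 166.8887] [ 0.5746 -0.1905  0.0602] 0.0010723049474520097
M1 [315.2905 144.083 ] [ 0.6352 -0.1287  0.0579] 0.002673061658573177
M2 [342.5146 146.3689] [ 0.6263 -0.196   0.0603] 0.002728758658008605
[[ 0.684  -0.1339  0.056 ]
 [ 0.6793 -0.2037  0.056 ]
 [ 0.5842 -0.1205  0.056 ]
 [ 0.5748 -0.1909  0.056 ]
 [ 0.6347 -0.1279  0.056 ]]
centre [ 0.6306 -0.1622  0.056 ] yaw x -95.76342272465857 yaw from y -97.3133070117021 0.07041260119837375 0.1029618382349551
top handle ((183.9310302734375, 185.8141326904297), (47.28871536254883, 8.671582221984863), 12.380758285522461) 336.0
 gray (213, 182, 46, 32) 464.0
 gray (155, 165, 49, 60) 2229.5
scene handle ((199.09002685546875, 160.63002014160156), (43.38644027709961, 10.941478729248047), 55.304847717285156) 390.5
 gray (205, 184, 49, 47) 657.5
 gray (175, 135, 86, 70) 2329.0
```

View pics/fork.png

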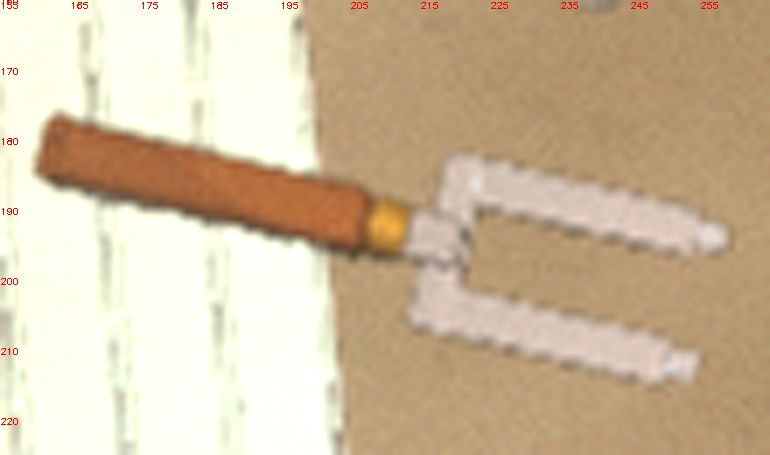

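The fork crop shows the tine tips at (725,237) and (692,362), and the handle running from (45,150) to (365,218).

```bash
python3 - <<'E'
from h import *
t,s=load('top'),load('scene');np.set_printoptions(precision=4,suppress=True)
F=lambda x,y:(155+x/7-.43,160+y/7-.43)
t1,t2=F(727,237),F(696,362)
print('tips tri',tri(t,t1,s,(252,218.5)),tri(t,t2,s,(230.5,228.5)))
p1,p2=plane(t,t1,.004),plane(t,t2,.004);m=(p1+p2)/2;print('tips',p1,p2,np.linalg.norm(p1-p2),m)
hm=plane(t,(183.93,185.81),.02);print('handle mid',hm,'tri',tri(t,(183.93,185.81),s,(199.1,160.6)))
h1,h2=plane(t,F(45,150),.02),plane(t,F(365,218),.02);print('ends',h1,h2,np.linalg.norm(h1-h2))
y=np.degrees(np.arctan2(*(m-hm)[1::-1]));n=p1-p2
print('yaw',y,'tines yaw',np.degrees(np.arctan2(n[1],n[0]))-90,'handle yaw',np.degrees(np.arctan2(*(h2-h1)[1::-1])),'len',np.linalg.norm((m-hm)[:2]))
d=(m-hm)[:2]/np.linalg.norm((m-hm)[:2]);print('origin from tip',m[:2]-.159*d,'from mid',hm[:2]+.0365*d)
from scipy.spatial.transform import Rotation as R
from bench import get_obs
print(R.from_rotvec(get_obs()['eef_rot']).as_matrix())
# board edges & rail
K=lambda x,y:(290+x/5-.4,115+y/5-.4)
for a,b,z in((K(106,48),K(90,250),.056),(K(296,60),K(281,268),.056),(K(322,40),K(283,575),.04)):
    v=plane(t,a,z)-plane(t,b,z);print('edge yaw',np.degrees(np.arctan2(v[1],v[0]))-90,plane(t,a,z),plane(t,b,z))
E
```

```text
tips tri (array([0.5117, 0.0202, 0.0103]), np.float64(0.0026677408721817127)) (array([0.464 , 0.0328, 0.0089]), np.float64(0.004250747678293853))
tips [0.5133 0.0193 0.004 ] [0.466  0.0315 0.004 ] 0.04885752728381967 [0.4896 0.0254 0.004 ]
handle mid [0.534  0.2145 0.02  ] tri (array([0.5332, 0.2149, 0.0209]), np.float64(0.0016719980648515528))
ends [0.5473 0.2746 0.02  ] [0.5205 0.1549 0.02  ] 0.12270062866927843
yaw -103.21016241583666 tines yaw -104.53607131619823 handle yaw -102.64281326022645 len 0.19424851669879512
origin from tip [0.526  0.1802] from mid [0.5257 0.179 ]
[[-0.9608  0.2771 -0.0007]
 [ 0.2771  0.9608 -0.0016]
 [ 0.0002 -0.0017 -1.    ]]
edge yaw -95.66556705438101 [ 0.6868 -0.1175  0.056 ] [ 0.5816 -0.107   0.056 ]
edge yaw -95.67096969489472 [ 0.6796 -0.2156  0.056 ] [ 0.5713 -0.2048  0.056 ]
edge yaw -95.76653985263981 [ 0.6937 -0.2328  0.04  ] [ 0.4146 -0.2046  0.04  ]
```

Request:
apply_moves(
  rows=[
    {"fingers": 1, "translation": [-0.038, -0.024, 0], "turn": 0},
    {"fingers": 1, "translation": [-0.038, -0.024, 0], "turn": 0},
    {"fingers": 1, "translation": [-0.038, -0.024, 0], "turn": 0},
    {"fingers": 1, "translation": [-0.038, -0.024, 0], "turn": 0},
    {"fingers": 1, "translation": [-0.038, -0.024, 0], "turn": 0},
    {"fingers": 1, "translation": [-0.038, -0.024, 0], "turn": 0},
    {"fingers": 1, "translation": [-0.038, -0.024, 0], "turn": 0},
    {"fingers": 1, "translation": [-0.038, -0.024, 0], "turn": 0},
    {"fingers": 1, "translation": [-0.038, -0.024, 0], "turn": 0},
    {"fingers": 1, "translation": [-0.038, -0.024, 0], "turn": 0},
  ],
)

```text
time: 1.1
eef_pos: [0.4656, 0.2389, 0.2311]
eef_rot: [-0.44, -3.11, 0.0]
contact_force: [0.4, 1.1, -0.6]
finger_gap: 0.0853
gripper_force: 0.0
```

Request:
apply_moves(
  rows=[
    {"fingers": 1, "translation": [-0.038, -0.0245, 0], "turn": 0},
    {"fingers": 1, "translation": [-0.038, -0.0245, 0], "turn": 0},
    {"fingers": 1, "translation": [0, 0, 0], "turn": 8.5},
    {"fingers": 1, "translation": [0, 0, 0], "turn": 8.5},
    {"fingers": 1, "translation": [0, 0, 0], "turn": 8.5},
    {"fingers": 1, "translation": [0, 0, 0], "turn": 8.5},
    {"fingers": 1, "translation": [0, 0, 0], "turn": 8.5},
    {"fingers": 1, "translation": [0, 0, 0], "turn": 8.5},
    {"fingers": 1, "translation": [0, 0, 0], "turn": 8.5},
    {"fingers": 1, "translation": [0, 0, 0], "turn": 8.5},
  ],
)

```text
time: 2.1
eef_pos: [0.5239, 0.1723, 0.2309]
eef_rot: [-2.111, -2.326, 0.001]
contact_force: [0.8, 0.0, 1.0]
finger_gap: 0.0853
gripper_force: 0.0
```

Request:
apply_moves(
  rows=[
    {"fingers": 1, "translation": [0, 0, 0], "turn": 8.5},
    {"fingers": 1, "translation": [0, 0, 0], "turn": 8.5},
    {"fingers": 1, "translation": [0, 0, 0], "turn": 2.1},
    {"fingers": 1, "translation": [0, 0, 0.02], "turn": 0},
    {"fingers": 1, "translation": [0, 0, 0.02], "turn": 0},
    {"fingers": 1, "translation": [0, 0, 0.02], "turn": 0},
    {"fingers": 1, "translation": [0, 0, 0.02], "turn": 0},
    {"fingers": 1, "translation": [0, 0, 0.02], "turn": 0},
    {"fingers": 1, "translation": [0, 0, 0], "turn": 0},
    {"fingers": 1, "translation": [0, 0, 0], "turn": 0},
  ],
)

```text
time: 3.1
eef_pos: [0.524, 0.1723, 0.1311]
eef_rot: [-2.461, -1.951, 0.002]
contact_force: [0.7, 0.8, 0.8]
finger_gap: 0.0853
gripper_force: 0.0
```

```bash
cat >> h.py <<'E'
def tool():
    from bench import get_obs
    from scipy.spatial.transform import Rotation as R
    o=get_obs();M=R.from_rotvec(o['eef_rot']).as_matrix();np.set_printoptions(precision=4,suppress=True)
    print('t',o['time'],'p',o['eef_pos'],'yaw y',np.degrees(np.arctan2(M[1,1],M[0,1])),'z',M[:,2],'gap',o['finger_gap'],o['gripper_force'],'F',o['contact_force'],o['ft_torque'],'q',o['q'])
    return o['eef_pos'],M
E
python3 - <<'E'
from h import *
p,M=tool();print('shift xy',M.T@(np.array([.524,.172,p[2]])-p))
E
```

```text
t 3.1 p [0.524  0.1723 0.1311] yaw y -13.189620973000197 z [-0.0013 -0.0003 -1.    ] gap 0.08526823385933405 0.0 F [0.6702 0.7977 0.8132] [-0.0005 -0.0473  0.0307] q [ 0.1926  0.4027  1.7265 -0.0001  1.0138  0.4228]
shift xy [-0.0003  0.0001  0.    ]
```

Request:
apply_moves(
  rows=[
    {"fingers": 1, "translation": [0, 0, 0.03], "turn": 0},
    {"fingers": 1, "translation": [0, 0, 0.03], "turn": 0},
    {"fingers": 1, "translation": [0, 0, 0.03], "turn": 0},
    {"fingers": 1, "translation": [0, 0, 0.015], "turn": 0},
    {"fingers": 1, "translation": [0, 0, 0.012], "turn": 0},
    {"fingers": 1, "translation": [0, 0, 0.01], "turn": 0},
    {"fingers": 1, "translation": [0, 0, 0], "turn": 0},
    {"fingers": 1, "translation": [0, 0, 0], "turn": 0},
    {"fingers": 1, "translation": [0, 0, 0], "turn": 0},
    {"fingers": 1, "translation": [0, 0, 0], "turn": 0},
  ],
)

```text
time: 4.1
eef_pos: [0.5249, 0.1726, 0.0051]
eef_rot: [2.461, 1.951, 0.002]
contact_force: [0.2, -0.3, -0.5]
finger_gap: 0.0853
gripper_force: 0.0
```

Request:
apply_moves(
  rows=[
    {"fingers": -1, "translation": [0, 0, 0], "turn": 0},
    {"fingers": -1, "translation": [0, 0, 0], "turn": 0},
    {"fingers": -1, "translation": [0, 0, 0], "turn": 0},
    {"fingers": -1, "translation": [0, 0, 0], "turn": 0},
    {"fingers": -1, "translation": [0, 0, 0], "turn": 0},
    {"fingers": -1, "translation": [0, 0, 0], "turn": 0},
    {"fingers": -1, "translation": [0, 0, 0], "turn": 0},
    {"fingers": -1, "translation": [0, 0, 0], "turn": 0},
    {"fingers": -1, "translation": [0, 0, 0], "turn": 0},
    {"fingers": -1, "translation": [0, 0, 0], "turn": 0},
  ],
  force=110,
)

```text
time: 5.1
eef_pos: [0.5245, 0.1724, 0.0048]
eef_rot: [2.462, 1.951, 0.0]
contact_force: [-1.7, 0.2, 4.5]
finger_gap: 0.0214
gripper_force: 108.4
```

```bash
python3 - <<'E'
from h import *
from bench import camera
tool();c=camera('scene');pickle.dump(c,open('s1.pkl','wb'))
cv2.imwrite('pics/grip.png',cv2.resize(c['frame'][100:320,150:420,::-1],None,fx=2.7,fy=2.7,interpolation=2))
E
```

```text
t 5.1 p [0.5245 0.1724 0.0048] yaw y -13.188570748540233 z [ 0.0004 -0.     -1.    ] gap 0.021400082561471107 108.44338774681091 F [-1.6591  0.1569  4.536 ] [-0.0689  0.1254 -0.06  ] q [ 0.1926  0.59    1.8162 -0.0002  0.735   0.4229]
```

View pics/grip.png

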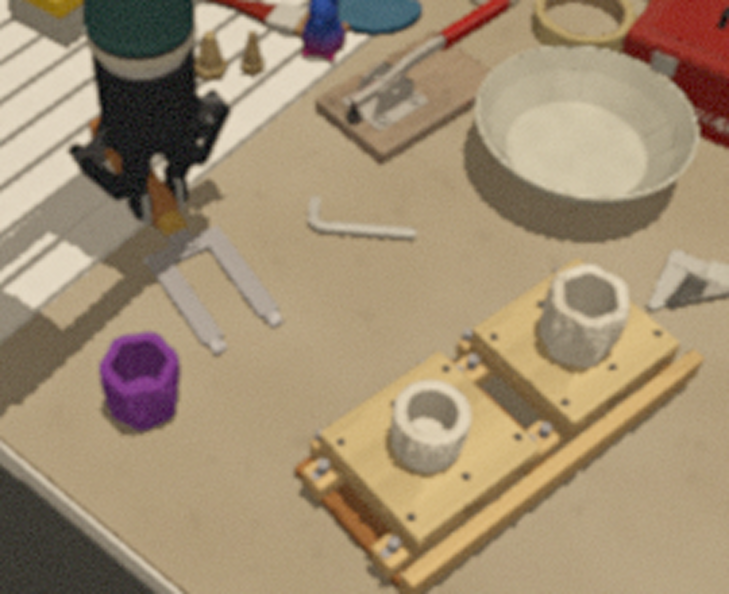

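Request:
apply_moves(
  rows=[
    {"fingers": -1, "translation": [0, 0, -0.01], "turn": 0},
    {"fingers": -1, "translation": [0, 0, -0.02], "turn": 0},
    {"fingers": -1, "translation": [0, 0, -0.02], "turn": 0},
    {"fingers": -1, "translation": [0, 0, -0.01], "turn": 0},
    {"fingers": -1, "translation": [0, 0, 0], "turn": -3.6},
    {"fingers": -1, "translation": [0, 0, 0], "turn": -3.6},
    {"fingers": -1, "translation": [0, 0, 0], "turn": 0},
    {"fingers": -1, "translation": [0, 0, 0], "turn": 0},
    {"fingers": -1, "translation": [0, 0, 0], "turn": 0},
    {"fingers": -1, "translation": [0, 0, 0], "turn": 0},
  ],
  force=120,
)

```text
time: 6.15
eef_pos: [0.5241, 0.1724, 0.0641]
eef_rot: [-2.335, -2.101, 0.001]
contact_force: [0.3, 0.2, -2.3]
finger_gap: 0.0223
gripper_force: 117.9
```

```bash
python3 - <<'E'
from h import *
from bench import camera
p,M=tool()
for n in('scene','top'):
    c=camera(n);pickle.dump(c,open(n+'2.pkl','wb'))
    if n=='top': a=cv2.resize(c['frame'][160:225,170:270,::-1],None,fx=6,fy=6,interpolation=2)
    else: b=cv2.resize(c['frame'][160:240,170:270,::-1],None,fx=6,fy=4,interpolation=2) if 0 else cv2.resize(c['frame'][155:215,190:290,::-1],None,fx=3.5,fy=3.5,interpolation=2)
b=cv2.resize(load('scene2')['frame'][150:190+10,190:290,::-1],None,fx=6,fy=6,interpolation=2)[:210]
b=cv2.resize(load('scene2')['frame'][165:228,190:290,::-1],None,fx=3.3,fy=3.3,interpolation=2)
a=cv2.resize(load('top2')['frame'][160:225,170:270,::-1],None,fx=5.5,fy=5.5,interpolation=2)
b=cv2.copyMakeBorder(b,0,0,0,550-330,0)
cv2.imwrite('pics/lift.png',np.vstack([a,b]));print(a.shape,b.shape)
t=load('top');
for z in(.04,.06):print('rim',plane(t,(277,110),z))
dx=np.array([-.1045,-.9945]);print(M.T@(np.array([.6305-.232*dx[0],-.1615-.232*dx[1],p[2]])-p))
E
```

```text
t 6.15 p [0.5241 0.1724 0.0641] yaw y -6.030345556337385 z [-0.0005 -0.0002 -1.    ] gap 0.0222685860196829 117.91269063949585 F [ 0.2729  0.2208 -2.3361] [ 0.0454  0.0303 -0.0027] q [ 0.1926  0.4963  1.7819 -0.0001  0.8639  0.2979]
(358, 550, 3) (208, 550, 3)
rim [ 0.7291 -0.0315  0.04  ]
rim [ 0.7239 -0.0305  0.06  ]
[-0.0888  0.1407 -0.    ]
```

View pics/lift.png

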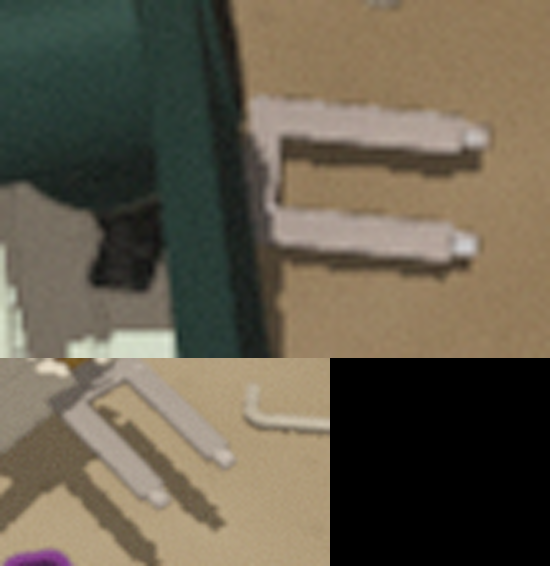

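The lift picture shows the tine tips at (490,137) and (478,245) in the top view, and at (233,100) and (165,142) in the scene view.

```bash
python3 - <<'E'
from h import *
np.set_printoptions(precision=4,suppress=True)
t,s=load('top2'),load('scene2')
F=lambda x,y:(170+x/5.5-.41,160+y/5.5-.41);G=lambda x,y:(190+x/3.3-.35,165+y/3.3-.35)
a,b=F(490,137),F(478,245)
T1,T2=tri(t,a,s,G(233,100)),tri(t,b,s,G(165,142));print(T1,T2)
z=.062
P,Q=plane(t,a,z),plane(t,b,z);m=(P+Q)/2;print(P,Q,m)
n=P-Q;print('yaw',np.degrees(np.arctan2(n[1],n[0]))-90)
tcp=np.array([.5241,.1724]);d=m[:2]-tcp;print('tip from tcp',d,np.linalg.norm(d),'dir',np.degrees(np.arctan2(d[1],d[0])))
E
```

```text
(array([0.5302, 0.0189, 0.0722]), np.float64(0.0007638795936496728)) (array([0.4807, 0.0251, 0.0698]), np.float64(2.879709602874527e-05))
[0.531 0.019 0.062] [0.4811 0.0251 0.062 ] [0.5061 0.0221 0.062 ]
yaw -96.96828067325619
tip from tcp [-0.018  -0.1503] 0.15141921004219155 dir -96.83611748563322
```

Request:
apply_moves(
  rows=[
    {"fingers": -1, "translation": [0, 0, 0], "turn": -0.7},
    {"fingers": -1, "translation": [-0.012, 0.02, 0], "turn": 0},
    {"fingers": -1, "translation": [-0.02, 0.03, 0], "turn": 0},
    {"fingers": -1, "translation": [-0.02, 0.03, 0], "turn": 0},
    {"fingers": -1, "translation": [-0.02, 0.03, 0], "turn": 0},
    {"fingers": -1, "translation": [-0.019, 0.03, 0], "turn": 0},
    {"fingers": -1, "translation": [0, 0, 0.0115], "turn": 0},
    {"fingers": -1, "translation": [0, 0, 0.0115], "turn": 0},
    {"fingers": -1, "translation": [0, 0, 0], "turn": 0},
    {"fingers": -1, "translation": [0, 0, 0], "turn": 0},
  ],
)

```text
time: 7.25
eef_pos: [0.6534, 0.0697, 0.0404]
eef_rot: [-2.319, -2.116, 0.004]
contact_force: [-0.3, -0.1, -1.6]
finger_gap: 0.0219
gripper_force: 118.2
```

```bash
python3 - <<'E'
from h import *
from bench import camera
tool()
for n in('scene','top'): c=camera(n);pickle.dump(c,open(n+'3.pkl','wb'))
a=cv2.resize(load('top3')['frame'][110:180,250:365,::-1],None,fx=5,fy=5,interpolation=2)
b=cv2.resize(load('scene3')['frame'][160:240,260:375,::-1],None,fx=3,fy=3,interpolation=2)
b=cv2.copyMakeBorder(b,0,0,0,575-345,0)
cv2.imwrite('pics/pre.png',np.vstack([a,b]))
E
```

```text
t 7.25 p [0.6534 0.0697 0.0404] yaw y -5.232883837911735 z [-0.0031  0.0001 -1.    ] gap 0.021866133476949195 118.19022417068481 F [-0.3048 -0.1137 -1.5527] [ 0.0189 -0.0435  0.0507] q [0.0012 0.6425 1.5462 0.0001 0.956  0.0925]
```

View pics/pre.png

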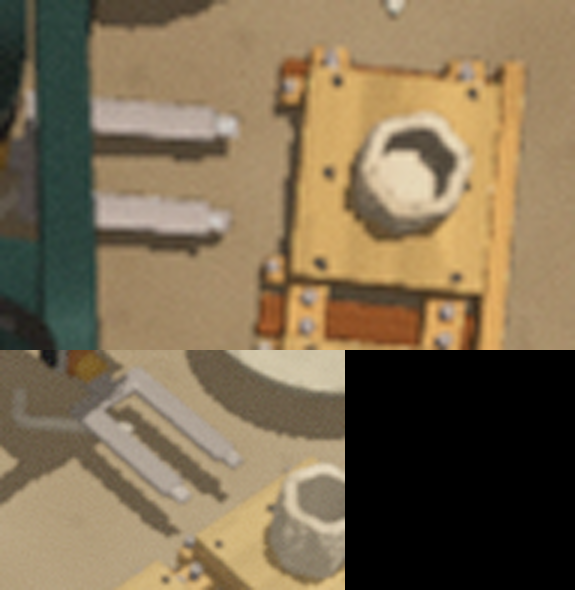

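The tine tips are at (237,126) and (228,221) in the top view, facing the board. I'll check the lateral offset.

```bash
python3 - <<'E'
from h import *
np.set_printoptions(precision=4,suppress=True)
t,s=load('top3'),load('scene3');K=lambda x,y:np.array((250+x/5-.4,110+y/5-.4))
P,Q=plane(t,K(237,126),.039),plane(t,K(228,221),.039);m=(P+Q)/2
G=lambda x,y:(260+x/3-.33,160+y/3-.33)
print('tri',tri(t,K(237,126),s,G(240,461-350)),tri(t,K(228,221),s,G(186,495-350)))
c=sum(plane(t,dark(t['frame'],K(*k)),.056) for k in((337,80),(472,94),(320,263),(456,277)))/4
print('tip',P,Q,m,'board',c)
for yaw in(-95.7,-96.5):
    a=np.radians(yaw);ex=np.array([np.cos(a),np.sin(a)]);ey=np.array([-ex[1],ex[0]]);d=(m-c)[:2];print(yaw,'tip in board',d@ex,d@ey)
n=P-Q;print(np.degrees(np.arctan2(n[1],n[0]))-90)
tcp=np.array([.6534,.0697]);print((m[:2]-tcp),np.linalg.norm(m[:2]-tcp),np.degrees(np.arctan2(*(m[:2]-tcp)[::-1])))
E
```

```text
tri (array([ 0.6618, -0.0824,  0.0443]), np.float64(2.557225277796091e-05)) (array([ 0.6114, -0.0765,  0.0459]), np.float64(0.0005147813508416298))
tip [ 0.6629 -0.0829  0.039 ] [ 0.6128 -0.0772  0.039 ] [ 0.6378 -0.0801  0.039 ] board [ 0.6307 -0.1627  0.056 ]
-95.7 tip in board -0.08291139491680881 -0.0010868233217638298
-96.5 tip in board -0.08288813862323406 -0.0022443412305824095
-96.39870923603179
[-0.0156 -0.1498] 0.15056590178354762 -95.93678592361483
```

Request:
apply_moves(
  rows=[
    {"fingers": -1, "translation": [-0.008, 0, 0], "turn": 0},
    {"fingers": -1, "translation": [-0.008, 0, 0], "turn": 0},
    {"fingers": -1, "translation": [-0.008, 0, 0], "turn": 0},
    {"fingers": -1, "translation": [-0.008, 0, 0], "turn": 0},
    {"fingers": -1, "translation": [-0.008, 0, 0], "turn": 0},
    {"fingers": -1, "translation": [-0.008, 0, 0], "turn": 0},
    {"fingers": -1, "translation": [-0.008, 0, 0], "turn": 0},
    {"fingers": -1, "translation": [-0.008, 0, 0], "turn": 0},
    {"fingers": -1, "translation": [0, 0, 0], "turn": 0},
    {"fingers": -1, "translation": [0, 0, 0], "turn": 0},
  ],
)

```text
time: 8.35
eef_pos: [0.6494, 0.005, 0.0413]
eef_rot: [-2.322, -2.116, -0.0]
contact_force: [0.4, -0.3, -2.5]
finger_gap: 0.0215
gripper_force: 118.2
```

```bash
python3 - <<'E'
from h import *
from bench import camera
tool()
t=camera('top');K=lambda x,y:np.array((250+x/5-.4,110+y/5-.4))
print(sum(plane(t,dark(t['frame'],K(*k)),.056) for k in((337,80),(472,94),(320,263),(456,277)))/4)
E
```

```text
t 8.35 p [0.6494 0.005  0.0413] yaw y -5.322595281840429 z [-0.0001  0.0001 -1.    ] gap 0.021485003887021153 118.18901896476746 F [ 0.3638 -0.2633 -2.5411] [ 0.0334 -0.0358 -0.0033] q [-0.0987  0.6319  1.5672  0.0001  0.9425 -0.0058]
[ 0.6307 -0.1626  0.056 ]
```

Request:
apply_moves(
  rows=[
    {"fingers": -1, "translation": [-0.008, 0, 0], "turn": 0},
    {"fingers": -1, "translation": [-0.008, 0, 0], "turn": 0},
    {"fingers": -1, "translation": [-0.008, 0, 0], "turn": 0},
    {"fingers": -1, "translation": [-0.008, -0.001, 0], "turn": 0},
    {"fingers": -1, "translation": [-0.008, 0, 0], "turn": 0},
    {"fingers": -1, "translation": [-0.008, 0, 0], "turn": 0},
    {"fingers": -1, "translation": [-0.006, 0, 0], "turn": 0},
    {"fingers": -1, "translation": [-0.005, 0, 0], "turn": 0},
    {"fingers": -1, "translation": [0, 0, 0], "turn": 0},
    {"fingers": -1, "translation": [0, 0, 0], "turn": 0},
  ],
)

```text
time: 9.4
eef_pos: [0.643, -0.0535, 0.0413]
eef_rot: [-2.322, -2.116, -0.0]
contact_force: [0.8, -0.1, -2.6]
finger_gap: 0.0214
gripper_force: 118.2
```

```bash
python3 - <<'E'
from h import *
from bench import camera
p,M=tool()
t=camera('top');K=lambda x,y:np.array((250+x/5-.4,110+y/5-.4))
c=sum(plane(t,dark(t['frame'],K(*k)),.056) for k in((337,80),(472,94),(320,263),(456,277)))/4
tip=p[:2]+.1506*np.array([-.1063,-.9943]);d=tip-c[:2];print(c,d@[-.1045,-.9945],d@[.9945,-.1045])
E
```

```text
t 9.4 p [ 0.643  -0.0535  0.0413] yaw y -5.301747597302415 z [-0.      0.0001 -1.    ] gap 0.021389924608807256 118.18894028663635 F [ 0.8118 -0.0769 -2.5787] [ 0.0844  0.0192 -0.0351] q [-0.19    0.6273  1.5775  0.0001  0.9368 -0.0975]
[nan nan nan] nan nanh.py:15: RuntimeWarning: invalid value encountered in divide
  return np.array([(w*X).sum(),(w*Y).sum()])/w.sum()
```

Request:
apply_moves(
  rows=[
    {"fingers": -1, "translation": [0, 0, -0.002], "turn": 0},
    {"fingers": -1, "translation": [0, 0, -0.002], "turn": 0},
    {"fingers": -1, "translation": [0, 0, -0.002], "turn": 0},
    {"fingers": -1, "translation": [0, 0, -0.002], "turn": 0},
    {"fingers": -1, "translation": [0, 0, -0.002], "turn": 0},
    {"fingers": -1, "translation": [0, 0, -0.002], "turn": 0},
    {"fingers": -1, "translation": [0, 0, -0.002], "turn": 0},
    {"fingers": -1, "translation": [0, 0, -0.002], "turn": 0},
    {"fingers": -1, "translation": [0, 0, 0], "turn": 0},
    {"fingers": -1, "translation": [0, 0, 0], "turn": 0},
  ],
)

```text
time: 10.45
eef_pos: [0.643, -0.0535, 0.0573]
eef_rot: [2.321, 2.117, -0.0]
contact_force: [-0.5, -0.7, -4.7]
finger_gap: 0.0215
gripper_force: 117.9
```

```bash
python3 - <<'E'
from h import *
from bench import camera
tool();c=camera('scene');pickle.dump(c,open('s4.pkl','wb'))
cv2.imwrite('pics/up.png',cv2.resize(c['frame'][110:290,240:420,::-1],None,fx=3.3,fy=3.3,interpolation=2))
E
```

```text
t 10.45 p [ 0.643  -0.0535  0.0573] yaw y -5.285967182846519 z [ 0.     -0.0001 -1.    ] gap 0.021536431739384708 117.89242029190063 F [-0.5264 -0.7061 -4.7143] [ 0.3222 -0.033   0.0182] q [-0.1899  0.6065  1.5682 -0.0001  0.9669 -0.0976]
```

View pics/up.png

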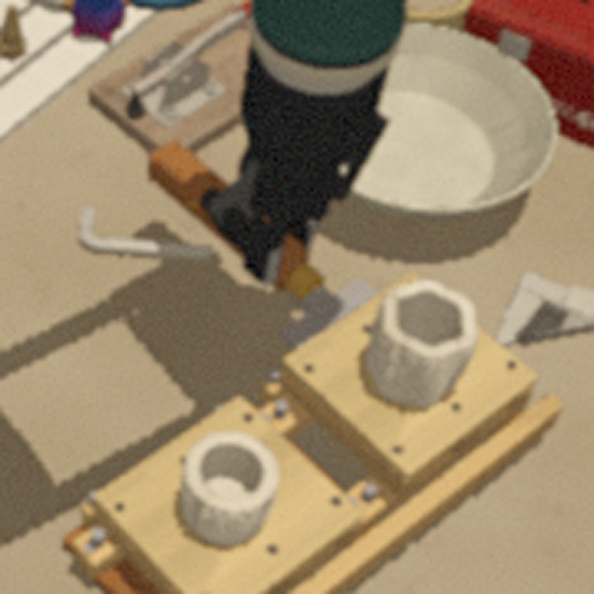

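The wrist now carries an extra 2.2 N, which is the weight of the board and pot. The board sits level and the pot is clear. I'll keep lifting.

Request:
apply_moves(
  rows=[
    {"fingers": -1, "translation": [0, 0, -0.002], "turn": 0},
    {"fingers": -1, "translation": [0, 0, -0.004], "turn": 0},
    {"fingers": -1, "translation": [0, 0, -0.006], "turn": 0},
    {"fingers": -1, "translation": [0, 0, -0.006], "turn": 0},
    {"fingers": -1, "translation": [0, 0, -0.006], "turn": 0},
    {"fingers": -1, "translation": [0, 0, -0.006], "turn": 0},
    {"fingers": -1, "translation": [0, 0, -0.006], "turn": 0},
    {"fingers": -1, "translation": [0, 0, -0.006], "turn": 0},
    {"fingers": -1, "translation": [0, 0, -0.006], "turn": 0},
    {"fingers": -1, "translation": [0, 0, -0.006], "turn": 0},
  ],
)

```text
time: 11.5
eef_pos: [0.643, -0.0535, 0.1118]
eef_rot: [2.322, 2.117, -0.0]
contact_force: [0.1, 0.7, -4.7]
finger_gap: 0.0216
gripper_force: 117.9
```

Request:
apply_moves(
  rows=[
    {"fingers": -1, "translation": [0, 0, -0.006], "turn": 0},
    {"fingers": -1, "translation": [0, 0, -0.006], "turn": 0},
    {"fingers": -1, "translation": [0, 0, -0.006], "turn": 0},
    {"fingers": -1, "translation": [0, 0, -0.006], "turn": 0},
    {"fingers": -1, "translation": [0, 0, -0.006], "turn": 0},
    {"fingers": -1, "translation": [0, 0, -0.006], "turn": 0},
    {"fingers": -1, "translation": [0, 0, -0.006], "turn": 0},
    {"fingers": -1, "translation": [0, 0, -0.006], "turn": 0},
    {"fingers": -1, "translation": [0, 0, -0.005], "turn": 0},
    {"fingers": -1, "translation": [0, 0, -0.003], "turn": 0},
  ],
)

```text
time: 12.5
eef_pos: [0.6432, -0.0535, 0.168]
eef_rot: [2.321, 2.116, 0.0]
contact_force: [0.3, -0.5, -5.3]
finger_gap: 0.0218
gripper_force: 117.9
```

Request:
apply_moves(
  rows=[
    {"fingers": -1, "translation": [0, 0, 0], "turn": 0},
    {"fingers": -1, "translation": [0, 0, 0], "turn": 0},
    {"fingers": -1, "translation": [0, 0, 0], "turn": 0},
    {"fingers": -1, "translation": [0, 0, 0], "turn": 0},
    {"fingers": -1, "translation": [0, 0, 0], "turn": 0},
    {"fingers": -1, "translation": [0, 0, 0], "turn": 0},
    {"fingers": -1, "translation": [0, 0, 0], "turn": 0},
    {"fingers": -1, "translation": [0, 0, 0], "turn": 0},
    {"fingers": -1, "translation": [0, 0, 0], "turn": 0},
    {"fingers": -1, "translation": [0, 0, 0], "turn": 0},
  ],
)

```text
time: 13.5
eef_pos: [0.643, -0.0535, 0.1673]
eef_rot: [2.322, 2.117, -0.0]
contact_force: [0.7, -0.7, -5.2]
finger_gap: 0.0215
gripper_force: 117.9
```

```bash
python3 - <<'E'
from h import *
from bench import camera
tool();c=camera('scene');pickle.dump(c,open('s5.pkl','wb'))
cv2.imwrite('pics/end.png',cv2.resize(c['frame'][60:290,210:420,::-1],None,fx=2.6,fy=2.6,interpolation=2))
E
```

```text
t 13.5 p [ 0.643  -0.0535  0.1673] yaw y -5.287401856011454 z [-0.     -0.0001 -1.    ] gap 0.02150940560193211 117.86708235740662 F [ 0.7048 -0.7123 -5.2202] [ 0.4    -0.0487  0.0113] q [-0.1899  0.4812  1.4784 -0.0001  1.182  -0.0976]
```

View pics/end.png

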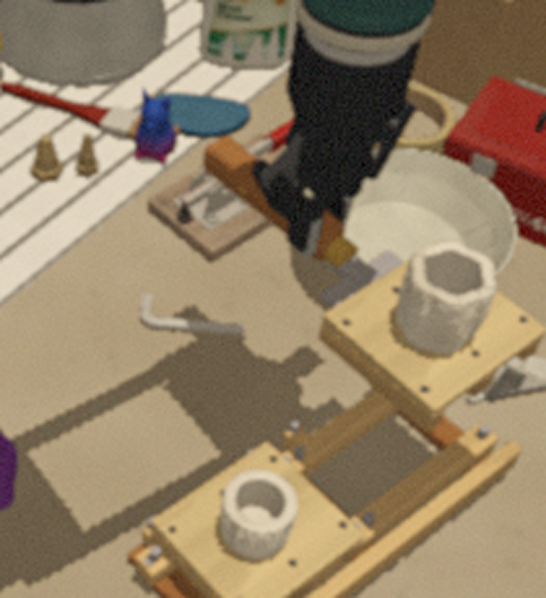

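The board is lifted level, about 15 cm up, with the pot standing on it. The other board and pot haven't moved. Handing in.

```bash
python3 -c "
from bench import finish_job
print(finish_job())"
```

```text
the job is handed in; nothing more can be done
None
```

The job is handed in: the fork holds the taller pot's board level, about 12 cm above its seat, with the pot upright and the other board and pot where they were; the judging result was not shown.

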